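Fasten the bottle holder and hold a bottle to the light

ROBOT

A 7-joint arm with a two-finger parallel gripper is mounted at the origin on the work surface. World frame = base frame: x ahead of the robot, y to its left, z up, the work surface at z = 0. Lengths are in m, angles in rad, forces in N, time in s.
With the tool pointing down it reaches from about 0.425 to 0.95 m from the base axis. Payload 4.7 kg.
Tool frame: the origin (TCP) lies between the finger pads; the fingertips stand 25 mm ahead of it and the grasp point (between the pads) lies 6 mm ahead of it; x points along the fingers, z is the direction in which the jaws open and shut, and the axes are right-handed (so a half turn about x gives the same grasp; the last joint's range is limited). The gripper opens to 85 mm and grips with 20 to 120 N. Pads are 22 mm wide; open, the fingers measure 114 mm over their backs; the gripper's body (76 mm by 85 mm) begins 54 mm behind the grasp point. The pads swing forward as they close: fully open they stand 13 mm farther back than shut.
Start: joints at [1.216, 0.469, -0.049, 1.532, 0.024, 1.141, -0.082], TCP at [0.216, -0.639, 0.256] pointing down, gripper open.
Joint ranges: [-2.59, 2.59], [-0.33, 1.99], [-1.39, 1.29], [0.1, 2.45], [-1.04, 4.18], [0.21, 1.99], [-2.66, 2.66]. Speed limits (rad/s): [2.57, 2.57, 3.14, 3.14, 3.14, 3.14, 3.14].

INTERFACE

Orientations are given as a 3x3 rotation matrix whose columns are the frame's x, y, z axes.
In Python, from rig import * gives the robot as it stands. Calls block until the motion is done:
- movep(position, orientation): joint-space move of the TCP to a pose.
- move_l(position, attitude=None, feed=0.15, until_force=None): straight line of the TCP; attitude=None keeps the orientation; feed is the mean speed in m/s. With until_force (N) it stops when the force on the tool has changed by that much, and returns True; else False.
- move_joints(angles): joint-space move.
- command_gripper(opening, newtons=None): finger opening in m; newtons is the grip in N (None keeps the last); returns when the fingers have stopped.
- sleep(seconds).
- inverse_kinematics(position, orientation): joint angles nearest the present ones, or None.
- sense(): the state.
- camera(name): name is "scene" or "top"; returns (picture, depth): 480x640x3 uint8, red, green, blue; 480x640 float32, m along the optical axis (not along the pixel's ray), 0 where there is no reading.
- camera_params(name): a dict with "K" (3x3 intrinsics, pixels), "dist" ([k1, k2, p1, p2, k3] as OpenCV has them; the pictures are not rectified), "position" and "rotation" of the camera in the world. Camera axes: x right, y down, z forward; pixel columns grow to the right and rows downward; lengths in m; the calibration is good to about 2 mm. A picture is of the moment at which its call begins. camera_params takes no time and is no camera call.
A pose or a line that the arm cannot do raises Unreachable and nothing moves.
- finish_job(): hands the job in, once; it reports no verdict.
The state is a dict: "time_s": time; "joint_pos": joint angles; "qd": joint speeds; "joint_efforts": joint torques, N m; "position": TCP position; "tcp_rot": TCP orientation; "wrist_force": force on the tool from outside, world axes, zero at the start; "ft_torque": the same for the moment, N m; "finger_gap": finger opening in m.
Only numpy, scipy, OpenCV 4.12 (cv2) and the standard library are available. Lean on these libraries where they do the work, as an engineer would, in place of code of your own. Each camera call takes 0.05 s, during which the arm holds its last target. There are 200 camera calls.

TASK

Secure the bottle holder to the counter by starting its captive screw: push the red knob fully down and, keeping it down, turn it a quarter turn clockwise, then let go and leave it down. Then draw the green bottle with the gold cap up out of the holder and hold it still over the middle of the lit inspection panel, about a hand's breadth above it, tipped about 45 degrees with its neck end uppermost, as when looking for sediment. Finish while still holding it there, and leave the other bottles, the cup and the bowl undisturbed.

Things in the scene. Friction and masses are not known exactly. Their poses are not given: they have to be found in the camera images.
- knob_grip (a point): centre of the red bar knob, the T-handle of the holder's hold-down screw. The bar is 44 mm long (this frame's x), 14 mm thick (y) and 26 mm tall (z); grip it across y from above. Its centre is at height 69 mm when up. Only a 14 mm wide neck is below the bar (12 mm shaft under that) down to a brass boss of 34 mm diameter whose top is at height 30 mm. The knob goes down and turns with the screw.
- screw (a joint): how far the knob is pushed down: 0 up (start), 0.006 m fully down against a hard stop. It takes about 5 N plus a little damping, and stays where it is left
- knob (a joint): turn of the knob in rad, growing clockwise seen from above; starts between -0.35 and 0.35, stops at -0.5 and 1.75; 0 when the bar lies along the holder's x. Light friction (0.05 N m), stays where it is left
- holder: fixed dark-wood bottle holder; origin at the middle of the wood block's underside, on the counter. Block 85 mm (x) by 285 mm (y) by 70 mm tall with three round wells, 53 mm wide and 55 mm deep (floor at height 15 mm), at y = -95, 0 and +95 mm. A 12 mm thick steel plate runs on from the block to y = -302 mm; the knob's axis is at x = 0, y = -250 mm
- green_bottle_center (a point): centre (half-way up) of the green glass bottle with gold cap and plain white label; z along the bottle towards the cap. Loose, closed, about 0.34 kg, 190 mm tall; body 50 mm diameter up to 100 mm from its foot, then narrowing to a straight neck of 28 mm diameter from 132 mm up to the top. It stands in one of the three wells (any one), its foot 15 mm above the counter. The neck can be gripped from above
- green_bottle_foot (a point): centre of the underside of the green bottle, 95 mm below its centre along the bottle
- amber_bottle_center (a point): centre of the amber bottle with red cap in another well: same body, 175 mm tall, neck from 117 mm up; leave in place
- dark_bottle_center (a point): centre of the near-black bottle with white cap in another well: same body, 175 mm tall, neck from 117 mm up; leave in place
- panel_top (a point): middle of the lit top face of the fixed inspection panel: a brass-framed slab 140 mm (x) by 180 mm (y), top at height 23 mm
- tumbler_center (a point): centre of a loose white cup, 72 mm diameter, 90 mm tall; leave alone
- bowl_center (a point): centre of a loose copper bowl, 100 mm diameter, 45 mm tall; leave alone
Things that resemble listed ones, but are neither listed nor needed, are in the scene too. Several things look just like the part that bears panel_top: the one meant starts nearest to the robot's base.

How it is judged:
On the way, in this order (a step that is already met when the one before it is completed fails the run):
1. the knob is pushed down (at least 4.5 of 6 mm) before it is turned (value of joint screw above 0.0045 m), for 0.1 s.
2. the knob, still down, is turned clockwise past 0.9 rad (value of joint screw above 0.0045 m and value of joint knob above 0.9 rad), for 0.1 s.
3. the green bottle is drawn up clear of the holder (foot 80 mm over the counter), held by the gripper (height (world z) of green_bottle_foot above 0.08 m and contact force between green_bottle and the fingers above 1 N), for 0.1 s.
At the end, for the whole second after the job is handed in: Screw in 4.5 mm or more, turned past 0.9 rad, let go. Green bottle still in the gripper, 32 to 58 deg from upright, neck up, foot 90 mm or more over the counter, centre within 60 mm horizontally of the panel middle, touching neither holder nor panel. Other bottles, cup and bowl within 20 mm (all of step 2 and contact force between knob and the fingers below 0.1 N and height (world z) of green_bottle_foot above 0.09 m and angle between green_bottle_center's own z axis and vertical between 0.55 and 1.02 rad and horizontal distance between green_bottle_center and panel_top below 0.06 m and contact force between green_bottle and the fingers above 1 N and contact force between green_bottle and holder below 0.1 N and contact force between green_bottle and panel below 0.1 N and linear speed of green_bottle below 0.03 m/s and angular speed of green_bottle below 0.2 rad/s and distance of each of amber_bottle_center, dark_bottle_center, tumbler_center, bowl_center from where it was at the start of the episode below 0.02 m); the arm keeps its last pose, push and grip.
It fails at once if another bottle, the cup or the bowl is shoved more than 25 mm or tipped more than 20 degrees (distance of any of amber_bottle_center, dark_bottle_center, tumbler_center, bowl_center from where it was at the start of the episode above 0.025 m or angle between any of amber_bottle_center, dark_bottle_center, tumbler_center, bowl_center's own z axis and vertical above 0.35 rad).
It also fails if it takes over 64 s, if anything falls off the work surface, if the arm or the gripper's body presses on something with over 40 N, if the wrist force passes 120 N, or if a joint passes its speed limit or range.

## Working session

There is one attempt and no reset: what is moved stays moved. The work goes in short steps, each a Python script; the robot and the scene stay as the last script left them, time stands still between calls to the robot, and variables do not carry over. Pictures are saved under pics/ and viewed, about 8 in all and at most 12, crops included, and the job is handed in when it is done.

```bash
mkdir -p pics; ls; cat > h.py <<'E'
from rig import *
import numpy as np, cv2
def snap(n):
    p,d=camera(n); np.savez(f'{n}.npz',p=p,d=d); return p,d
def load(n):
    z=np.load(f'{n}.npz'); return z['p'],z['d']
def ray(n,uv):
    c=camera_params(n); uv=np.asarray(uv,float).reshape(-1,1,2)
    q=cv2.undistortPoints(uv,np.array(c['K']),np.array(c['dist'])).reshape(-1,2)
    return np.array(c['position']), np.c_[q,np.ones(len(q))]@np.array(c['rotation']).T
def plane(n,uv,z):
    o,r=ray(n,uv); return o+r*((z-o[2])/r[:,2])[:,None]
def world(n,d):
    v,u=np.mgrid[:480,:640]; o,r=ray(n,np.c_[u.ravel(),v.ravel()])
    return (o+r*d.ravel()[:,None]).reshape(480,640,3)
def save(f,p): cv2.imwrite('pics/'+f,cv2.cvtColor(np.ascontiguousarray(p),cv2.COLOR_RGB2BGR))
E
python3 - <<'E'
from h import *
for n in('scene','top'):
    p,d=snap(n); save(n+'0.png',p); c=camera_params(n); print(n,c['position'],np.round(c['rotation'],3),c['K'],c['dist'],(d>0).mean())
print(sense())
E
```

```text
pics
scene [ 1.25939512 -1.06297688  0.84277089] [[ 0.827  0.301 -0.475]
 [ 0.562 -0.464  0.685]
 [-0.014 -0.833 -0.553]] [[558.69537523   0.         325.04973173]
 [  0.         558.69537523 239.91532513]
 [  0.           0.           1.        ]] [-0.09033238  0.          0.          0.          0.        ] 0.9943391927083334
top [ 0.33088169 -0.15873951  1.42682001] [[ 0.021 -0.977  0.211]
 [-1.    -0.021  0.001]
 [ 0.004 -0.211 -0.978]] [[472.8406153    0.         310.30601719]
 [  0.         472.8406153  243.22724437]
 [  0.           0.           1.        ]] [-0.04359766  0.          0.          0.          0.        ] 0.9961328125
{'time_s': 0.1, 'joint_pos': array([ 1.21614721,  0.46939235, -0.04861126,  1.5335395 ,  0.02411697,
        1.14100805, -0.08229705]), 'qd': array([-0.00020121, -0.00228188,  0.00091061, -0.00246244,  0.00110428,
       -0.00030501,  0.00062754]), 'joint_efforts': array([ 1.37871764e-03, -5.11513495e+01, -4.65814245e-02, -2.38390553e+01,
        1.07875941e-02,  4.32991568e-03,  1.41919611e-05]), 'position': array([ 0.21588357, -0.6390539 ,  0.2553599 ]), 'tcp_rot': array([[-6.27884210e-04,  9.47394329e-01,  3.20068104e-01],
       [ 1.64521095e-03,  3.20068713e-01, -9.47392903e-01],
       [-9.99998450e-01, -6.82734947e-05, -1.75962961e-03]]), 'wrist_force': array([-0.52874863, -0.32936986, -0.77198677]), 'ft_torque': array([-0.01487077, -0.02845091, -0.00393136]), 'finger_gap': 0.08536762246646482}
```

View pics/scene0.png

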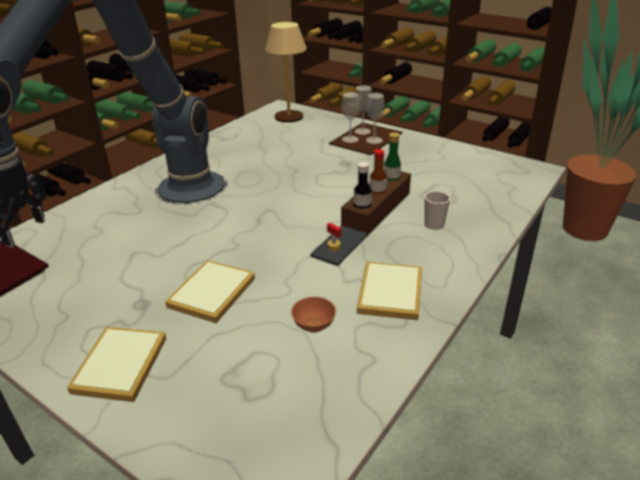

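View pics/top0.png

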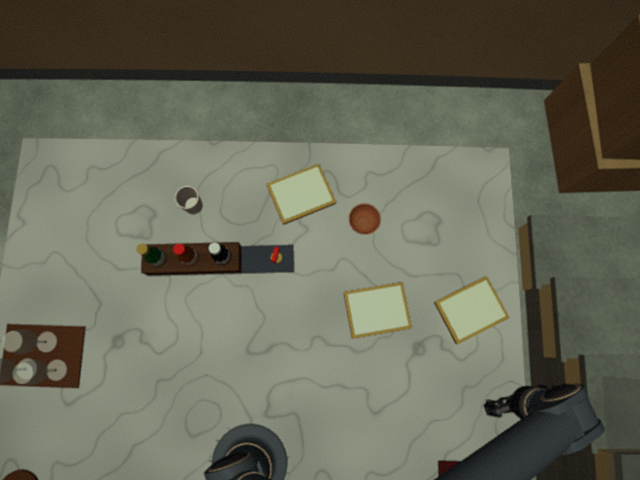

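The scene view shows the holder with dark, amber and green bottles in a row at about (363,185), (379,170) and (394,155). The red knob is at (334,230). In the top view the green bottle with the gold cap is at (150,255), amber at (182,253) and dark at (217,252). The knob is at (276,256).

There are three panel candidates in the top view: A (302,193), B (378,310) and C (472,310). I'll compute which is nearest the base.

```bash
cat > m.py <<'E'
from h import *
def blobs(n,mask,amin):
    k,l,s,c=cv2.connectedComponentsWithStats(mask.astype(np.uint8))
    return [(l==i,s[i],c[i]) for i in range(1,k) if s[i][4]>=amin]
p,d=load('top'); hsv=cv2.cvtColor(p,cv2.COLOR_RGB2HSV); H,S,V=[hsv[...,i].astype(int) for i in range(3)]
W=world('top',d)
print('table z',[np.round(W[v,u],4) for u,v in((330,230),(230,350),(440,240))])
# panels: gold frame / lit face
for m,s,c in blobs('top',(H>20)&(H<36)&(S>40)&(V>150)&(W[...,2]<.1)&(W[...,2]>-.05),400):
    cn=max(cv2.findContours(m.astype(np.uint8),0,2)[0],key=cv2.contourArea)
    q=plane('top',cv2.boxPoints(cv2.minAreaRect(cn)),.023); cc=q.mean(0)
    print('panel',s,np.round(c),np.round(cc,4),'dist',np.hypot(*cc[:2]).round(3),'sides',np.linalg.norm(np.diff(q,axis=0),axis=1).round(3), 'depthz',np.median(W[m][:,2]).round(4))
# red things
red=((H<8)|(H>172))&(S>150)&(V>90)
for n in('top','scene'):
    p,d=load(n); hsv=cv2.cvtColor(p,cv2.COLOR_RGB2HSV); H,S,V=[hsv[...,i].astype(int) for i in range(3)]
    W=world(n,d)
    for m,s,c in blobs(n,((H<6)|(H>174))&(S>170)&(V>90),12): print(n,'red',s,np.round(c,1),np.median(W[m],0).round(4),plane(n,c,.08).round(4))
    for nm,mm in(('gold',(H>14)&(H<30)&(S>110)&(V>60)&(W[...,2]>.17)&(W[...,2]<.25)&(W[...,0]>.2)),('holder',(V<95)&(W[...,2]>.055)&(W[...,2]<.085)&(W[...,0]>.4)),('plate',(V<95)&(W[...,2]>.004)&(W[...,2]<.022)&(W[...,0]>.4)&(W[...,1]>-.4)),('any>.1',(W[...,2]>.1)&(W[...,2]<.25)&(W[...,0]>.35)&(W[...,0]<1)&(W[...,1]>-.4))):
        for m,s,c in blobs(n,mm,8): print(n,nm,s,np.round(c,1),np.median(W[m],0).round(4),W[m].min(0).round(3),W[m].max(0).round(3))
p,d=load('top');q,_=load('scene')
a=cv2.resize(p[225:285,125:305],(720,240),interpolation=2); b=cv2.resize(q[120:270,300:460],(340,319),interpolation=2)
cv=np.zeros((570,720,3),np.uint8); cv[:240]=a; cv[245:564,:340]=b; cv[245:565,350:710]=cv2.resize(p[150:350:,260:520],(360,320),interpolation=2)
save('crop1.png',cv)
E
python3 m.py
```

```text
table z [array([ 0.6816, -0.218 ,  0.0015]), array([ 0.3112,  0.0727, -0.0011]), array([ 0.6562, -0.5584,  0.0062])]
top red [173 244  12  11 107] [178.4 248.7] [0.5751 0.1956 0.1908] [[0.5969 0.226  0.08  ]]
top red [272 247   7  15  65] [274.9 253.7] [ 0.5892 -0.0561  0.0826] [[ 0.588  -0.0559  0.08  ]]
top gold [137 244  11  11  96] [142.  248.7] [0.5695 0.2873 0.2059] [0.556 0.273 0.198] [0.583 0.302 0.211]
top holder [177 188  18  17  95] [183.1 193. ] [0.7754 0.2335 0.0706] [0.736 0.196 0.056] [0.784 0.245 0.085]
top holder [184 197  16  14  51] [193.6 206.1] [0.7258 0.1919 0.0715] [0.716 0.178 0.059] [0.757 0.221 0.084]
top holder [ 141  242   99   32 1820] [192.7 259.6] [0.5591 0.1741 0.0709] [0.525 0.05  0.056] [0.624 0.337 0.085]
top plate [183 195  13  12  26] [187.6 199.2] [0.7703 0.2315 0.0168] [0.746 0.206 0.009] [0.78  0.241 0.022]
top plate [317 203  18   8  18] [325.5 206.8] [ 0.751  -0.2025  0.018 ] [ 0.74  -0.229  0.012] [ 0.763 -0.176  0.022]
top plate [194 205   9   9  18] [198.7 209.6] [0.7341 0.1894 0.0145] [0.723 0.183 0.005] [0.753 0.204 0.021]
top plate [305
[... 4648 characters left out ...]
.634 0.337 0.022]
scene plate [224 294  16  18  34] [230.6 303. ] [ 0.5116 -0.3765  0.0112] [ 0.502 -0.4    0.007] [ 0.519 -0.333  0.016]
scene any>.1 [ 476   19  164   62 4551] [564.8  47.8] [0.7074 1.7357 0.1536] [0.35  1.464 0.1  ] [1.    2.045 0.25 ]
scene any>.1 [617  75   4   9  13] [618.8  79.8] [0.9972 1.5521 0.1136] [0.992 1.533 0.1  ] [1.    1.56  0.137]
scene any>.1 [380 104   5  10  22] [382. 109.] [0.3515 0.6159 0.137 ] [0.35  0.6   0.122] [0.356 0.632 0.153]
scene any>.1 [369 133  32  52 883] [385.5 161. ] [0.5789 0.2622 0.1394] [0.547 0.162 0.1  ] [0.602 0.306 0.209]
scene any>.1 [354 162  17  38 451] [362.2 181.9] [0.5868 0.0874 0.1366] [0.559 0.071 0.1  ] [0.608 0.117 0.194]
```

View pics/crop1.png

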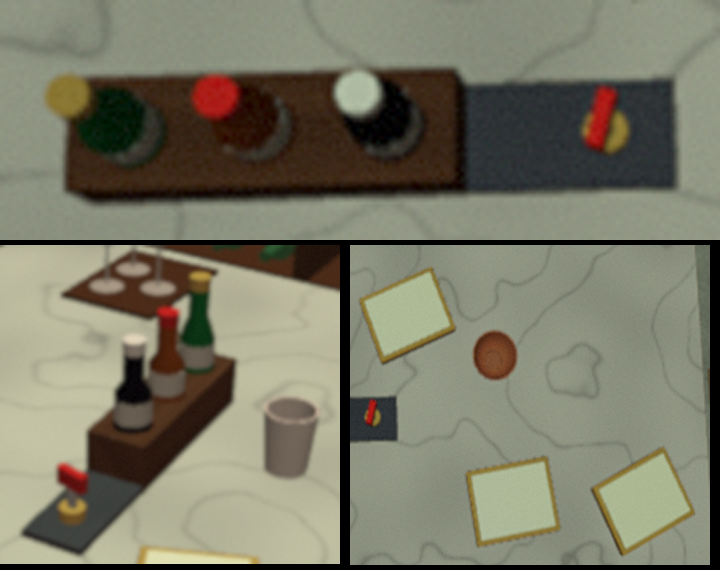

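The crop confirms the green bottle with the gold cap is in the +y end well, and panel B is the one nearest the base. Next I'll get accurate numbers.

```bash
cat > m2.py <<'E'
from h import *
def comp(n,mask,near):
    k,l,s,c=cv2.connectedComponentsWithStats(mask.astype(np.uint8))
    i=min([i for i in range(1,k) if s[i][4]>10],key=lambda i:np.hypot(*(c[i]-near))); return l==i,c[i]
def two(ua,ub):
    o1,r1=ray('top',ua);o2,r2=ray('scene',ub);A=np.c_[r1[0],-r2[0]];t=np.linalg.lstsq(A,o2-o1,rcond=None)[0]
    return (o1+r1[0]*t[0]).round(4),(o2+r2[0]*t[1]).round(4)
I={};
for n in('top','scene'):
    p,d=load(n); h=cv2.cvtColor(p,cv2.COLOR_RGB2HSV).astype(int); I[n]=(h[...,0],h[...,1],h[...,2],world(n,d))
def cap(n,kind,near):
    H,S,V,W=I[n]; z=W[...,2]
    m={'gold':(H>14)&(H<30)&(S>110)&(V>60),'red':((H<6)|(H>174))&(S>170)&(V>90),'white':(S<60)&(V>120)&(z>.15)}[kind]
    return comp(n,m,near)
for nm,k,t,s,z in(('green','gold',(142,249),(393,137),.205),('amber','red',(178,249),(378,153),.19),('dark','white',(214,248),(363,166),.19),('knob','red',(275,254),(334,229),.082)):
    a,ca=cap('top',k,t); b,cb=cap('scene',k,s)
    print(nm,ca.round(1),cb.round(1),'tri',two(ca,cb),'top@z',plane('top',ca,z).round(4)[0],'scene@z-.01',plane('scene',cb,z-.01).round(4)[0],a.sum())
    if nm=='knob':
        for n,m in(('top',a),('scene',b)):
            v,u=np.nonzero(m); q=plane(n,np.c_[u,v],.080); c,sv,vt=np.linalg.svd(q[:,:2]-q[:,:2].mean(0),full_matrices=False)
            print(' bar dir',n,vt[0],sv/np.sqrt(len(u))*3.46, 'mean',q.mean(0)); W=I[n][3][m]; print('  depth', W.min(0),W.max(0))
# boss
H,S,V,W=I['top']; m,c=comp('top',(H>14)&(H<32)&(S>90)&(V>60),(276,258)); print('boss px',c,m.sum(),plane('top',c,.03))
# plate outline: dark bluish
m=((V<95)&(W[...,0]>.45)&(W[...,0]<.7)&(W[...,1]>-.2)&(W[...,2]<.022)); m,c=comp('top',m,(265,259))
v,u=np.nonzero(m&(W[...,1]<.04)); q=plane('top',np.c_[u,v],.012)
for y in np.arange(-.1,.03,.02):
    x=q[abs(q[:,1]-y)<.01,0]; print('plate y',y.round(3),x.min().round(4),x.max().round(4))
print('ymin',np.percentile(q[:,1],[0,1]))
# panel
for near,n in(((378,310),'top'),((210,290),'scene')):
    H,S,V,W=I[n]; x=slice(int(near[1]),int(near[1])+1)
    print(n,'px hsv',[I[n][i][int(near[1]),int(near[0])] for i in range(3)])
    m,c=comp(n,(S>30)&(V>165)&(H>20)&(H<45) if n=='top' else (S>40)&(V>165)&(H>20)&(H<45),near)
    cn=max(cv2.findContours(m.astype(np.uint8),0,2)[0],key=cv2.contourArea); r=cv2.minAreaRect(cn)
    print(n,'panel c',c,m.sum(),plane(n,c,.023),'medz',np.median(W[m],0)); b=plane(n,cv2.boxPoints(r),.023); print(np.linalg.norm(b[1]-b[0]),np.linalg.norm(b[2]-b[1]),b.mean(0))
E
python3 m2.py
```

```text
green [142.1 248.7] [393.4 136.3] tri (array([0.571 , 0.2889, 0.2004]), array([0.5697, 0.2879, 0.1998])) top@z [0.5701 0.2872 0.205 ] scene@z-.01 [0.5646 0.298  0.195 ] 97
amber [178.4 248.7] [378.5 153.1] tri (array([0.5761, 0.196 , 0.1849]), array([0.574 , 0.1944, 0.184 ])) top@z [0.5751 0.1946 0.19  ] scene@z-.01 [0.5698 0.2019 0.18  ] 107
dark [213.9 247.8] [361.6 165.6] tri (array([0.5802, 0.1001, 0.1872]), array([0.5773, 0.0977, 0.1861])) top@z [0.5797 0.0995 0.19  ] scene@z-.01 [0.5709 0.1086 0.18  ] 92
knob [274.9 253.7] [334.3 229.4] tri (array([ 0.5897, -0.0552,  0.0712]), array([ 0.5901, -0.0549,  0.0713])) top@z [ 0.5876 -0.056   0.082 ] scene@z-.01 [ 0.5907 -0.0558  0.072 ] 65
 bar dir top [-0.98459634  0.17484292] [0.04404852 0.0128013 ] mean [ 0.58802426 -0.05588256  0.08      ]
  depth [ 0.56571795 -0.0648444   0.00823008] [ 0.61009646 -0.04420586  0.08764468]
 bar dir scene [ 0.84921522 -0.52804688] [0.0546433  0.02379759] mean [ 0.59751906 -0.06616411  0.08      ]
  depth [ 0.5708975  -1.06297688  0.0606299 ] [ 1.25939512 -0.05220068  0.84277089]
boss px [278.73913043 257.89130435] 46 [[ 0.58510862 -0.06397752  0.03      ]]
plate y -0.1 0.5487 0.6293
plate y -0.08 0.5483 0.629
plate y -0.06 0.5448 0.6286
plate y -0.04 0.5444 0.6282
plate y -0.02 0.5439 0.6277
plate y 0.0 0.5435 0.6273
plate y 0.02 0.543 0.6267
ymin [-0.1072522  -0.10622463]
top px hsv [np.int64(42), np.int64(48), np.int64(185)]
top panel c [377.42149533 309.56074766] 2140 [[ 0.43753141 -0.36020105  0.023     ]] medz [ 0.43731118 -0.35929321  0.02374266]
0.16143282333917638 0.11876489037504917 [ 0.43827662 -0.3610443   0.023     ]
scene px hsv [np.int64(29), np.int64(53), np.int64(223)]
scene panel c [209.59302739 286.21736037] 2811 [[ 0.43762715 -0.36264646  0.023     ]] medz [ 0.43895868 -0.36428545  0.02404141]
0.2709949755183162 0.18333434050060218 [ 0.43468805 -0.3554122   0.023     ]
```

The holder is yawed +0.051 rad. Its position predicted from the caps puts the knob at (0.588, -0.056), which agrees with the direct measurement. The bar yaw is about -0.176, so the knob starts near 0.23. Panel B's middle is (0.4375, -0.361). Next I'll check IK for all the stages.

```bash
cat >> h.py <<'E'
def att(zyaw,tilt=0.):
    """tool down, jaws along zyaw; tilted so tool x leans toward the jaw direction by tilt"""
    j=np.array([np.cos(zyaw),np.sin(zyaw),0]); dn=np.array([0,0,-1.])
    x=np.cos(tilt)*dn+np.sin(tilt)*j; z=np.cos(tilt)*j-np.sin(tilt)*dn
    return np.c_[x,np.cross(z,x),z]
KN=np.array([.588,-.056]); BT=np.array([.5705,.2875]); PN=np.array([.4375,-.361]); BAR=-.176; HY=.051
E
python3 - <<'E'
from h import *
for off in(np.pi/2,-np.pi/2):
    for t in(0,-1.4): print(off,t,np.round(inverse_kinematics([*KN,.075],att(BAR+off+t)),3) if inverse_kinematics([*KN,.075],att(BAR+off+t)) is not None else None)
for a in(HY,HY+np.pi):
    for z in(.181,.42): q=inverse_kinematics([*BT,z],att(a));print('bottle',a,z,None if q is None else np.round(q,3))
for k in range(12):
  for s in(1,):
    a=k*np.pi/6; R=att(a,np.pi/4); c=np.array([*PN,.187]); r=[]
    for dz in(0,.15): 
        q=inverse_kinematics(c-.071*R[:,0]+[0,0,dz],R); r.append(None if q is None else np.round(q,2))
    print(round(np.degrees(a)),*r)
E
```

```text
1.5707963267948966 0 [ 0.548  0.665 -0.726  1.861  0.582  0.84   0.92 ]
1.5707963267948966 -1.4 [ 0.452  0.621 -0.583  1.867  0.466  0.793 -0.386]
-1.5707963267948966 0 [ 0.198  0.557 -0.232  1.882  0.185  0.723 -1.887]
-1.5707963267948966 -1.4 [-0.704  0.853  1.105  1.934 -0.937  0.989 -2.29 ]
bottle 0.051 0.181 [ 0.183  0.76  -1.125  1.66   0.729  1.203 -1.066]
bottle 0.051 0.42 [ 0.156  0.523 -1.106  1.341  0.463  1.55  -0.849]
bottle 3.1925926535897933 0.181 [ 0.205  0.793 -1.181  1.659  0.773  1.233  2.044]
bottle 3.1925926535897933 0.42 [ 0.184  0.553 -1.176  1.34   0.506  1.569  2.26 ]
0 [ 1.95  0.37 -1.13  2.2  -0.8   0.38  1.63] [ 1.05 -0.02 -0.06  2.05 -0.91  0.85  1.52]
30 [ 1.64  0.46 -0.74  1.94 -0.63  0.89  1.91] [ 1.56  0.25 -0.59  1.78 -0.7   1.2   1.79]
60 [ 1.53  0.66 -0.77  1.65 -0.32  1.26  2.  ] [ 1.5   0.5  -0.73  1.49 -0.43  1.51  1.92]
90 [ 1.36  0.82 -0.83  1.39 -0.07  1.61  2.16] [ 1.34  0.69 -0.82  1.23 -0.17  1.84  2.09]
120 [ 1.28  1.06 -1.19  1.21  0.35  1.96  2.23] None
150 [ 0.14  0.94  0.91  1.26 -0.34  1.96 -2.6 ] None
180 [ 0.23  0.73  0.34  1.36  0.17  1.76 -2.6 ] [-0.1   0.83  1.11  1.22 -0.08  1.96 -2.13]
210 [ 0.16  0.59  0.19  1.59  0.47  1.53 -2.43] [ 0.25  0.47  0.05  1.42  0.54  1.8  -2.34]
240 [ 0.19  0.42 -0.01  1.87  0.77  1.28 -2.31] [ 0.4   0.29 -0.28  1.69  0.79  1.56 -2.14]
270 [ 0.5   0.26 -0.4   2.13  1.11  1.03 -2.2 ] [ 1.06  0.15 -0.97  1.93  0.98  1.24 -1.87]
300 [ 0.83  0.1  -0.54  2.34  1.46  0.55 -2.  ] [ 1.26 -0.15 -0.82  2.12  0.65  0.56 -1.1 ]
330 None [ 0.88 -0.18 -0.16  2.18 -0.43  0.39  0.52]
```

```bash
python3 - <<'E'
from h import *
R=att(BAR+np.pi/2)
movep([*KN,.2],R); command_gripper(.05,60)
for n in('top','scene'):
    p,d=snap(n)
    save(f'{n}1.png',p)
move_l([*KN,.075],feed=.1)
command_gripper(0.0,60); s=sense(); print(s['finger_gap'],s['wrist_force'],s['position'],s['time_s'])
E
```

```text
0.01316546770832111 [ 0.36523011 -0.30671993  2.95981198] [ 0.58821022 -0.05613249  0.07539672] 4.925
```

```bash
python3 - <<'E'
from h import *
print(move_l([*KN,.064],feed=.01,until_force=25)); s=sense(); print(s['position'],s['wrist_force'],s['finger_gap'])
sleep(.3); q=np.array(s['joint_pos'])
for i in range(1,5):
    t=q.copy(); t[6]=q[6]-.35*i; move_joints(t); s=sense(); print(np.arctan2(*s['tcp_rot'][1::-1,2])-BAR-np.pi/2,s['position'].round(4),s['wrist_force'].round(1),s['ft_torque'].round(2),s['time_s'])
E
```

```text
True
[ 0.58825171 -0.05607829  0.06943593] [-1.33641572 -1.21388764  5.89346823] 0.013092383162569315
-0.35065657566586284 [ 0.5882 -0.0561  0.0694] [-0.7 -1.4  5.7] [-0.16  0.3  -0.05] 6.425
-0.7005884601907453 [ 0.5882 -0.0561  0.0694] [-1.7 -0.3  6.4] [-0.21  0.26 -0.01] 6.85
-1.0506544652805336 [ 0.5882 -0.0562  0.0695] [-1.6 -1.6  6.6] [-0.11  0.32 -0.05] 7.275
-1.4007316869867814 [ 0.5882 -0.0562  0.0694] [-0.8 -0.3  6.5] [-0.2   0.27 -0.02] 7.7
```

The knob went down 6.0 mm to the hard stop and turned 1.40 rad clockwise. I'll release it, back off and check.

```bash
python3 - <<'E'
from h import *
command_gripper(.05); s=sense(); move_l([*KN,.25],feed=.15)
R=att(HY); movep([*BT,.32],R)
b=[]
for n,c in(('top',(slice(225,285),slice(125,305))),('scene',(slice(120,270),slice(300,460)))):
    p,d=snap(n); b.append(p[c])
save('crop2.png',np.vstack([cv2.resize(b[0],(720,240),interpolation=2),np.hstack([cv2.resize(b[1],(340,319),interpolation=2),np.zeros((319,380,3),np.uint8)])]))
E
sed -n '/^for nm,k/,/depth/p' m2.py > /dev/null; python3 m2.py | grep -A5 '^knob'; python3 -c "
from rig import *;s=sense();print(s['position'],s['joint_pos'],s['time_s'])"
```

```text
knob [274.8 254.1] [333.4 231.1] tri (array([ 0.5896, -0.0545,  0.0663]), array([ 0.5881, -0.0558,  0.0659])) top@z [ 0.5866 -0.0557  0.082 ] scene@z-.01 [ 0.5933 -0.0638  0.072 ] 72
 bar dir top [-0.00548023 -0.99998498] [0.04284966 0.0140708 ] mean [ 0.586978   -0.05557421  0.08      ]
  depth [ 0.58120526 -0.07625852  0.00698754] [ 0.6072903  -0.02972918  0.08481088]
 bar dir scene [ 0.22096921 -0.97528078] [0.05697688 0.01731179] mean [ 0.60021886 -0.07399217  0.08      ]
  depth [ 0.58638204 -0.08006801  0.05516216] [ 0.5972787  -0.0404722   0.08223731]
boss px [275.88679245 259.94339623] 53 [[ 0.57867129 -0.05564056  0.03      ]]
[0.57161515 0.28521277 0.31938134] [ 0.0635846   0.50087312 -0.87579322  1.50844361  0.39163873  1.31706513
 -0.80357135] 10.9083
```

View pics/crop2.png

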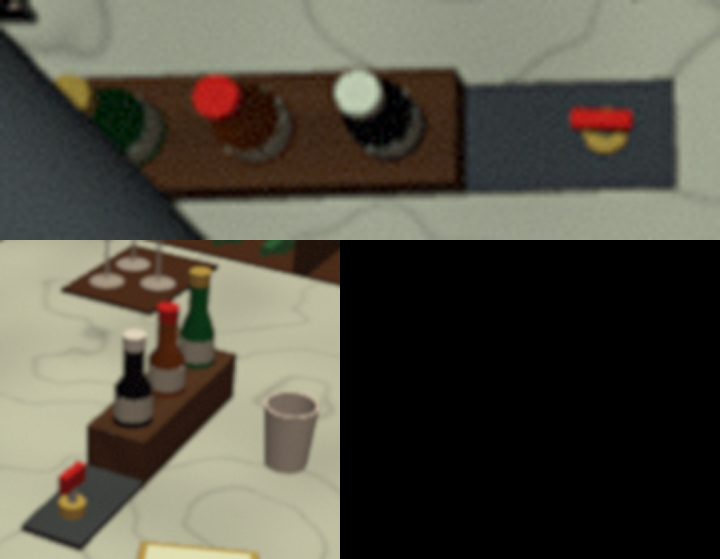

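The knob now reads about 1.63 rad and stays down (triangulated height 71 mm before, 66 mm after). Next is the bottle.

```bash
python3 - <<'E'
from h import *
R=att(HY); B=[.5704,.2882]
movep([*B,.30],R); sleep(.3)
print(move_l([*B,.182],feed=.08,until_force=15)); print(sense()['position'])
command_gripper(0.0,100); s=sense(); print(s['finger_gap'],s['wrist_force'],s['position'])
print(move_l([*B,.23],feed=.06)); sleep(.2); s=sense(); print(s['finger_gap'],s['wrist_force'],s['position'])
move_l([*B,.42],feed=.12); sleep(.3); s=sense(); print(s['finger_gap'],s['wrist_force'],s['position'],s['time_s'],s['joint_pos'])
for k in(30,45,60,75,90):
    R=att(np.radians(k),np.pi/4)
    print(k,*[None if (q:=inverse_kinematics(np.array([*PN,.187+dz])-.071*R[:,0],R)) is None else np.round(q,2) for dz in(0,.15)])
E
```

```text
False
[0.57062786 0.28844001 0.18258176]
0.026215393898507622 [-0.12954426  0.40076242  3.33966495] [0.57075804 0.28847686 0.18268389]
False
0.025994434749518187 [ 0.21985957 -0.153254   -2.83769023] [0.57023057 0.2880724  0.22953675]
0.026004129308698217 [-0.13282905  0.20974735 -2.54313944] [0.57038862 0.28817293 0.41977803] 16.6083 [ 0.055344    0.45125205 -0.89677195  1.34637898  0.3483043   1.50598068
 -0.76203379]
30 [ 0.85  0.36  0.27  1.99 -1.01  1.14  2.23] [ 0.58  0.21  0.57  1.83 -0.92  1.37  1.98]
45 [ 1.    0.45  0.06  1.83 -0.82  1.26  2.27] [ 0.8   0.31  0.32  1.68 -0.83  1.53  2.1 ]
60 [ 1.15  0.54 -0.2   1.67 -0.61  1.36  2.27] [ 0.96  0.4   0.08  1.53 -0.7   1.65  2.18]
75 [ 1.25  0.65 -0.46  1.52 -0.38  1.48  2.25] [ 1.08  0.5  -0.19  1.38 -0.53  1.76  2.23]
90 [ 1.32  0.79 -0.74  1.39 -0.12  1.61  2.21] [ 1.19  0.62 -0.51  1.24 -0.31  1.87  2.24]
```

```bash
python3 - <<'E'
from h import *
for k in(30,45,60,75,90):
    R=att(np.radians(k)+np.pi,-np.pi/4)
    print(k,*[None if (q:=inverse_kinematics(np.array([*PN,.187+dz])-.071*R[:,0],R)) is None else np.round(q,2) for dz in(0,.15)])
try: move_l([.52,-.1,.42],feed=.15)
except Unreachable as e: print('unreach',e); 
s=sense(); print(s['finger_gap'],s['wrist_force'],s['position'],s['time_s'],s['joint_pos'])
for k in(0,30,45,60,75,90):
    R=att(np.radians(k)+np.pi,-np.pi/4)
    print(k,*[None if (q:=inverse_kinematics(np.array([*PN,.187+dz])-.071*R[:,0],R)) is None else np.round(q,2) for dz in(0,.15)])
E
```

```text
30 [ 1.51  0.42 -0.56  1.95 -0.73  0.93 -1.15] [ 1.54  0.25 -0.57  1.78 -0.71  1.2  -1.35]
45 [ 1.49  0.52 -0.6   1.8  -0.56  1.11 -1.11] [ 1.53  0.37 -0.64  1.64 -0.57  1.36 -1.28]
60 [ 1.39  0.6  -0.55  1.66 -0.45  1.29 -1.03] [ 1.44  0.48 -0.63  1.49 -0.47  1.53 -1.18]
75 [ 1.28  0.66 -0.5   1.52 -0.35  1.47 -0.91] [ 1.32  0.56 -0.58  1.36 -0.38  1.7  -1.06]
90 [ 1.18  0.72 -0.48  1.4  -0.25  1.63 -0.79] [ 1.2   0.62 -0.54  1.24 -0.3   1.86 -0.92]
0.02603553402819894 [ 0.2638985   0.54429364 -3.02262525] [ 0.52008006 -0.09935216  0.42004426] 19.3667 [ 0.80598183  0.20679257 -0.82717035  1.59672446  0.15359468  1.40561927
  0.01623632]
0 [ 1.83  0.3  -0.97  2.2  -0.97  0.45 -1.37] [ 1.43 -0.   -0.43  2.03 -0.91  0.85 -1.62]
30 [ 1.34  0.38 -0.35  1.96 -0.82  0.99 -1.07] [ 1.33  0.22 -0.32  1.79 -0.77  1.24 -1.3 ]
45 [ 1.3   0.47 -0.34  1.81 -0.68  1.16 -1.01] [ 1.29  0.32 -0.32  1.65 -0.68  1.41 -1.18]
60 [ 1.25  0.56 -0.35  1.66 -0.55  1.33 -0.93] [ 1.24  0.42 -0.32  1.51 -0.58  1.58 -1.07]
75 [ 1.19  0.64 -0.36  1.53 -0.42  1.49 -0.85] [ 1.17  0.51 -0.34  1.37 -0.48  1.74 -0.96]
90 [ 1.13  0.71 -0.39  1.41 -0.3   1.64 -0.75] [ 1.1   0.6  -0.36  1.24 -0.37  1.88 -0.84]
```

```bash
python3 - <<'E'
from h import *
R=att(np.radians(60)+np.pi,-np.pi/4); T=np.array([*PN,.187])-.071*R[:,0]
movep(T+[0,0,.15],R); move_l(T,feed=.08); sleep(.5)
s=sense(); print(s['finger_gap'],s['wrist_force'],s['position'],T,s['time_s'])
P={}
for n in('top','scene'): P[n],_=snap(n)
cv=np.vstack([cv2.resize(P['top'][150:370,260:520],(709,600),interpolation=2)[:300*2:,:][:560]]); 
a=cv2.resize(P['top'][220:380,300:460],(400,400),interpolation=2); b=cv2.resize(P['scene'][170:330,130:290],(400,400),interpolation=2)
save('fin.png',np.hstack([a,b])); save('scene2.png',P['scene'])
E
```

```text
0.026288839418479846 [ 0.87604409  1.16998813 -2.29339918] [ 0.4123908  -0.40448116  0.23721983] [ 0.41239771 -0.40447844  0.23720458] 23.1083
```

View pics/fin.png

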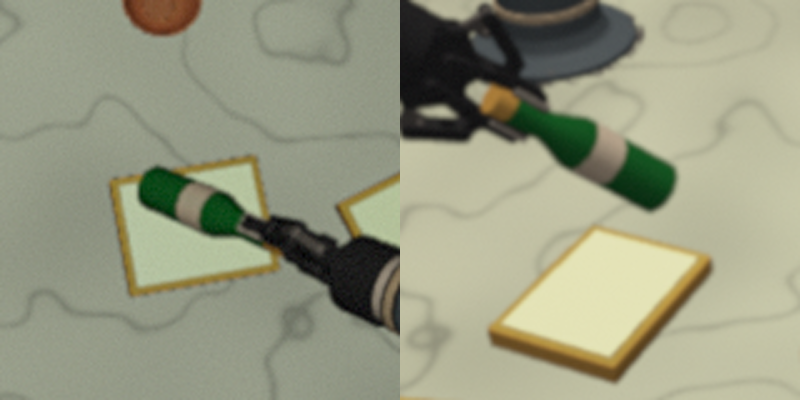

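View pics/scene2.png

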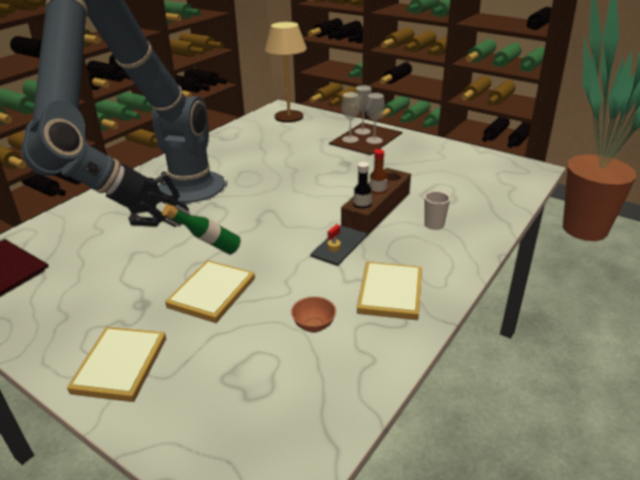

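The pictures show the bottle held neck-up over panel B, with the other items where they were. I'll measure its tilt and centre from the depth images.

```bash
python3 - <<'E'
from h import *
from scipy.optimize import least_squares
Q=[];L=[]
for n in('top','scene'):
    p,d=load(n); h=cv2.cvtColor(p,cv2.COLOR_RGB2HSV).astype(int); W=world(n,d)
    g=(h[...,0]>55)&(h[...,0]<90)&(h[...,1]>130); box=(np.linalg.norm(W-[*PN,.187],axis=2)<.13)&(W[...,2]>.06)
    m=cv2.erode((g&box).astype(np.uint8),np.ones((3,3)))>0; w=W[m]; print(n,len(w),w.min(0).round(3),w.max(0).round(3)); Q.append(w)
    v,u=np.nonzero(g&box); print(np.c_[u,v].min(0),np.c_[u,v].max(0))
    # label: bright low-sat inside box
    l=(h[...,1]<90)&(h[...,2]>90)&box&(W[...,2]>.1); print('label',l.sum(),np.median(W[l],0).round(4))
    L.append(W[l])
q=np.vstack(Q+L); c0=np.array([*PN,.187])
def f(x):
    a=np.array([np.sin(x[0])*np.cos(x[1]),np.sin(x[0])*np.sin(x[1]),np.cos(x[0])]); r=q-c0-[x[2],x[3],x[4]]
    t=r@a; rad=np.linalg.norm(r-t[:,None]*a,axis=1); R=np.interp(t,[.005,.037],[.025,.014]); return np.r_[rad-R,np.maximum(0,-t-.095)]
s=least_squares(f,[.78,np.radians(240),0,0,0],loss='soft_l1',f_scale=.004); print('tilt deg',np.degrees(s.x[0]),np.degrees(s.x[1]),'centre',c0+s.x[2:],np.abs(s.fun).mean())
print('foot z',(c0+s.x[2:])[2]-.095*np.cos(s.x[0]))
E
```

```text
top 276 [ 0.42  -0.374  0.139] [ 0.483 -0.288  0.226]
[356 288] [396 313]
label 284 [ 0.4431 -0.337   0.1893]
scene 553 [ 0.422 -0.412  0.119] [ 0.492 -0.303  0.24 ]
[174 211] [238 252]
label 470 [ 0.4611 -0.3558  0.1825]
tilt deg 46.82471695939457 240.8807090289537 centre [ 0.43715764 -0.36014355  0.18591124] 0.0012057040224447643
foot z 0.1209091463740737
```

```bash
python3 - <<'E'
from h import *
s=sense(); print(s['finger_gap'],np.abs(s['qd']).max(),s['time_s']); print(finish_job())
E
```

```text
0.026190039238558078 0.0013565815817540205 23.2083
the job is handed in; nothing more can be done
None
```

The job is handed in, at about 23 s of the 64 s allowed. finish_job gives no verdict, so the results below are from my own checks.

- **Knob:** I gripped the red knob and pushed it down 6.0 mm to its hard stop. I then turned it 1.40 rad clockwise and let go. Afterwards the pictures put it at about 1.63 rad, and its measured height had dropped from 71 to 66 mm, so it stayed down.
- **Green bottle:** I lifted it by the neck with a 100 N grip command and took it to the panel nearest the base. Fitting its shape to both depth images gave a tilt of 47°, neck up. Its centre was about 1 mm from the panel middle and its foot 121 mm above the counter. The arm was at rest.
- **Other items:** the other bottles, the cup and the bowl looked undisturbed in the last scene picture. I only looked at them and did not measure their positions again.

No check failed. The only small disagreements were 1–3 mm between the two cameras' rays.

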